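# Push the sheet blank out to its bend line

### The job

Set the aluminium blank up for bending: with the fingertips, push it along its lane on the wooden ledge until it overhangs the steel-nosed open end with its red bend line lying right over the ledge's edge. Only push it, never pinch or lift it; leave it lying flat on the ledge, and leave the brass blank and all the tools and other things around as they are.

Things in the scene. Friction and masses are not known exactly. Their poses are not given: they have to be found in the camera images.
- ledge: Fixed wooden platform, 180 (own x) x 300 (own y) mm, top 50 mm above the bench; origin: centre of its underside, at bench height. Own +y (roughly to the robot's left, within 20 degrees) points to its open end with 12 mm dark steel nosing, flush. Strips 6 wide, 5 mm high along the top at own x -80, 0, +80 mm make two lanes centred on x -40 and +40, one blank in each (varies). Both ends are open.
- ledge_edge (a point): Middle of the top edge of the ledge's open end (ledge's own x = 0, y = +150 mm, 50 mm above the bench). The edge runs along the ledge's own x; it is the outermost face of the steel nosing. Axes as the ledge's.
- blank: The plate to push: loose flat silvery aluminium, 70 (own x) x 150 (own y) x 6 mm thick, about 0.17 kg, flat in its lane, guided by the strips with 2 mm play each side. Origin: centre of its underside. Own +y points to the ledge's open end; rear end at y = -75 mm, leading end at +75 mm. Dry friction (1 to 2 N); it stops when the pushing stops.
- blank_line (a point): Middle of the red bend line on top of the aluminium blank: a stripe 3 mm wide straight across it, 40 mm behind its leading end (own y = +35 mm, 6 mm above its underside). At the start it lies 50 to 140 mm inboard of the ledge's open end. Axes as the blank's.
- brass_blank: The brass blank to leave alone: a loose yellow plate of the same 70 x 150 x 6 mm, about 0.53 kg, no line on it, lying in the other lane. Origin: centre of its underside.
- offcut: Bystander, loose: a rectangular block of pale wood, 80 x 45 x 40 mm tall, on the mat past the ledge's rear end. Leave it alone. Origin: middle of it, on its underside.
- glue_pot: Bystander, loose: a small closed jar with an orange cap, 48 mm across and 70 mm tall, on the mat past the ledge's open end. Leave it alone. Origin: middle of it, on its underside.
- screwdriver: Bystander, loose: a red-handled screwdriver lying on the mat on the far side of the ledge, roughly parallel to it. Leave it alone. Origin: middle of it, on its underside.
- tape_measure: Bystander, loose: a black and yellow tape measure, 40 x 68 x 60 mm tall, on the mat on the robot's side of the ledge. Leave it alone. Origin: middle of it, on its underside.
- pliers: Bystander, loose: green-handled pliers, 150 mm long, lying to the robot's right, beyond the rear end of the ledge. Leave it alone. Origin: at the pivot, on its underside.
Not all that is in view belongs to the job. There is more than one size of the blank; the one meant has the size given above.

How it is judged:
By the outcome, as a careful person would: the job done as asked, in the order asked, and still so for the second after the job is handed in, with the robot touching nothing.
It also fails if it takes over 40 s, if anything falls off the work surface, if the arm or the gripper's body presses on something with over 40 N, if the wrist force passes 120 N, or if a joint passes its speed limit or range.

### The arm

A 7-joint arm with a two-finger parallel gripper is mounted at the origin on the work surface. World frame = base frame: x ahead of the robot, y to its left, z up, the work surface at z = 0. Lengths are in mm, angles in rad, forces in N, time in s.
With the tool pointing down it reaches from about 400 to 875 mm from the base axis. Payload 19.3 kg.
Tool frame: the origin (TCP) lies at the very end of the fingers, on their centre line; the grasp point (between the pads) lies 19 mm behind it (grip_point_offset is the z of the grasp point in the tool frame, in mm); z points along the fingers, x is the direction in which the jaws open and shut, and the axes are right-handed (so a half turn about z gives the same grasp; the last joint's range is limited). The gripper opens to 85 mm and grips with 20 to 120 N. Pads are 22 mm wide; open, the fingers measure 114 mm over their backs; the gripper's body (76 mm by 85 mm) begins 54 mm behind the grasp point. The pads swing forward as they close: fully open they stand 13 mm farther back than shut.
Start: joints at [-1.401, 0.521, -0.036, 1.599, 0.021, 1.021, -0.113], TCP at [148.462, 607.103, 231.291] pointing down, gripper open.
Joint ranges: [-2.91, 2.91], [-0.3, 2.13], [-1.5, 1.42], [0.17, 2.43], [-1.26, 4.41], [0.16, 1.93], [-2.52, 2.52]. Speed limits (rad/s): [1.89, 1.89, 2.39, 2.39, 3.01, 3.01, 3.01].

### API

Orientations are given as a 3x3 rotation matrix whose columns are the frame's x, y, z axes.
In Python, from workcell import movep, movel, goto_joints, open_gripper, clamp, wait, inverse_kinematics, read_state, camera, PlanningError, finish_job, grip_point_offset gives the robot as it stands. Calls block until the motion is done:
- movep(position, orientation): joint-space move of the TCP to a pose.
- movel(position, frame=None, max_speed=150, guard=None): straight line of the TCP; frame=None keeps the orientation; max_speed is the mean speed in mm/s. With guard (N) it stops when the force on the tool has changed by that much, and returns True; else False.
- goto_joints(angles): joint-space move.
- open_gripper() and clamp(): open the fingers fully, or close them until they stop; the grip force is fixed at half the most.
- wait(seconds).
- inverse_kinematics(position, orientation): joint angles nearest the present ones, or None.
- read_state(): the state.
- camera(name): name is "scene" or "top" or "wrist"; returns a dict with "image" (480x640x3 uint8, blue, green, red), "range_z" (480x640 float32, mm along the optical axis (not along the pixel's ray), 0 where there is no reading), "fx", "fy", "cx", "cy" (pixels), "cam_to_world" (4x4, takes a point from camera to world coordinates). Camera axes: x right, y up, looking along -z (the intrinsics and any distortion apply to the point x, -y, -z); pixel columns grow to the right and rows downward; lengths in mm; the calibration is good to about 2 mm. A picture is of the moment at which its call begins.
A pose or a line that the arm cannot do raises PlanningError and nothing moves.
- finish_job(): hands the job in, once; it reports no verdict.
The state is a dict: "time": time; "qpos": joint angles; "qvel": joint speeds; "joint_efforts": joint torques, N m; "eef_pos": TCP position; "tool_rot": TCP orientation; "ft_force": force on the tool from outside, world axes, zero at the start; "torque": the same for the moment, N m; "finger_gap": finger opening in mm.
Only numpy, scipy, OpenCV 4.12 (cv2) and the standard library are available. Lean on these libraries where they do the work, as an engineer would, in place of code of your own. Each camera call takes 0.05 s, during which the arm holds its last target. There are 200 camera calls.

## Working session

There is one attempt and no reset: what is moved stays moved. The work goes in short steps, each a Python script; the robot and the scene stay as the last script left them, time stands still between calls to the robot, and variables do not carry over. Pictures are saved under pics/ and viewed, about 8 in all and at most 12, crops included, and the job is handed in when it is done.

```bash
mkdir -p pics; ls; python3 - <<'E'
from workcell import *
import cv2,numpy as np,pickle
d={n:camera(n) for n in("scene","top")}
pickle.dump(d,open("c0.pkl","wb"))
for n in d:
    cv2.imwrite(f"pics/{n}0.png",d[n]["image"]); print(n,d[n]["fx"],d[n]["cx"],d[n]["cy"],np.round(d[n]["cam_to_world"],3).tolist(),[k for k in d[n]])
print(read_state()["time"],grip_point_offset)
E
```

```text
pics
scene 538.3883686459047 314.02676542992833 237.65718818598037 [[-0.331, -0.69, 0.644, 1496.284], [0.944, -0.236, 0.232, 388.291], [-0.008, 0.684, 0.729, 1113.61], [0.0, 0.0, 0.0, 1.0]] ['image', 'range_z', 'fx', 'fy', 'cx', 'cy', 'cam_to_world']
top 595.7794998365259 310.2040655155708 229.30733500912058 [[0.011, 0.994, -0.107, 395.487], [-1.0, 0.012, 0.006, 74.073], [0.007, 0.107, 0.994, 1811.267], [0.0, 0.0, 0.0, 1.0]] ['image', 'range_z', 'fx', 'fy', 'cx', 'cy', 'cam_to_world']
0.1 -18.700000000000003
```

View pics/scene0.png

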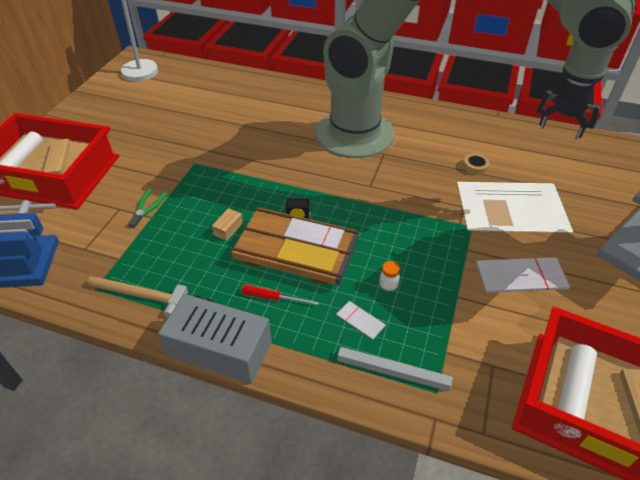

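View pics/top0.png

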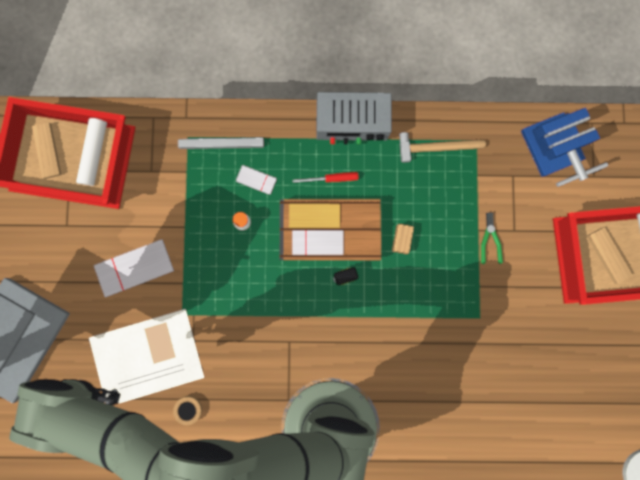

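The scene view shows the ledge on the mat at about (297,245), with the steel nosing on its right. The aluminium blank is in the robot-side lane at (315,233), the brass blank in the far lane, and the glue pot at (390,275). In the top view the ledge spans columns 282–381 and rows 200–260. The blank spans columns 292–343, with its red line near column 306. The other red-lined plates are decoys. Next I'll measure coarsely, then move the wrist camera over the ledge.

```bash
cat > h.py <<'E'
import numpy as np,cv2
from workcell import *
def ray(c,uv,z):
    uv=np.atleast_2d(np.asarray(uv,float)); T=c["cam_to_world"]
    d=np.c_[(uv[:,0]-c["cx"])/c["fx"],-(uv[:,1]-c["cy"])/c["fy"],-np.ones(len(uv))]@T[:3,:3].T
    o=T[:3,3]; return (o+d*((z-o[2])/d[:,2])[:,None])[:,:2]
def down(a):  # tool x at angle a in the world xy, z down
    x=np.array([np.cos(a),np.sin(a),0]); z=np.array([0,0,-1.]); return np.c_[x,np.cross(z,x),z]
E
python3 - <<'E'
from h import *
import pickle
c=pickle.load(open("c0.pkl","rb"))["top"]
hsv=cv2.cvtColor(c["image"],cv2.COLOR_BGR2HSV)
roi=np.zeros((480,640),np.uint8); roi[190:268,270:390]=1
h,s,v=cv2.split(hsv)
m=((~((h>55)&(h<100)&(s>60)))&(v>40)).astype(np.uint8)*roi
m=cv2.morphologyEx(m,cv2.MORPH_OPEN,np.ones((3,3)))
k=max(cv2.findContours(m,0,2)[0],key=cv2.contourArea)
b=cv2.boxPoints(cv2.minAreaRect(k)); P=ray(c,b,50); print(b.tolist(),P.round(1).tolist(), P.mean(0))
print(np.linalg.norm(P[1]-P[0]),np.linalg.norm(P[2]-P[1]))
w=((s<50)&(v>120)).astype(np.uint8)*roi
k=max(cv2.findContours(w,0,2)[0],key=cv2.contourArea);b=cv2.boxPoints(cv2.minAreaRect(k));print("blank",ray(c,b,56).round(1).tolist())
st=read_state(); print(st["tool_rot"].round(2) if hasattr(st["tool_rot"],"round") else st["tool_rot"])
for x in (350,400,420,450):
  for y in(-60,-20,20,60,100):
    for z in (51,250):
      for a in (0,np.pi/2,-np.pi/2):
        q=inverse_kinematics([x,y,z],down(a)); print(x,y,z,round(a,1),None if q is None else np.round(q,2).tolist()) if z==51 or a==0 else 0
r=c["range_z"]; print(r[215,310],r[243,320],r[230,360])
E
```

```text
[[280.0, 198.0], [381.0, 198.0], [381.0, 260.0], [280.0, 260.0]] [[677.8, 155.5], [681.4, -146.6], [495.8, -146.3], [492.4, 152.5]] [586.83008212   3.78605606]
302.15439774608757 185.596465797633
blank [[581.9, 73.7], [583.1, -33.0], [511.9, -33.3], [510.7, 72.9]]
[[ 0.24  0.97 -0.  ]
 [ 0.97 -0.24 -0.  ]
 [-0.    0.   -1.  ]]
350 -60 51 0 [-0.05, 0.49, 0.07, 2.41, -0.14, 0.24, 0.14]
350 -60 51 1.6 [0.09, 0.49, -0.11, 2.41, 0.2, 0.25, 1.37]
350 -60 51 -1.6 [-0.14, 0.5, 0.18, 2.42, -0.36, 0.24, -1.2]
350 -60 250 0 [-0.77, 0.05, 0.82, 2.25, -0.04, 0.87, 0.07]
350 -20 51 0 [-0.18, 0.49, 0.08, 2.42, -0.18, 0.23, 0.07]
350 -20 51 1.6 [0.01, 0.49, -0.15, 2.41, 0.28, 0.26, 1.17]
350 -20 51 -1.6 [-0.25, 0.5, 0.18, 2.43, -0.37, 0.24, -1.3]
350 -20 250 0 [-0.79, 0.03, 0.71, 2.25, -0.03, 0.87, -0.06]
350 20 51 0 [-0.29, 0.49, 0.09, 2.42, -0.18, 0.23, -0.05]
350 20 51 1.6 [-0.18, 0.49, -0.06, 2.42, 0.12, 0.24, 1.22]
350 20 51 -1.6 [-0.39, 0.51, 0.21, 2.43, -0.44, 0.24, -1.35]
350 20 250 0 [-0.83, 0.03, 0.63, 2.25, -0.03, 0.87, -0.18]
350 60 51 0 [-0.42, 0.5, 0.1, 2.41, -0.2, 0.24, -0.13]
350 60 
[... 3272 characters left out ...]
2.19, -0.31, 0.4, 0.13]
450 20 51 1.6 [-0.16, 0.57, -0.02, 2.18, 0.02, 0.4, 1.37]
450 20 51 -1.6 [-0.42, 0.6, 0.32, 2.19, -0.46, 0.41, -1.29]
450 20 250 0 [-0.69, 0.26, 0.63, 2.04, -0.19, 0.9, 0.04]
450 60 51 0 [-0.45, 0.59, 0.25, 2.18, -0.36, 0.41, 0.09]
450 60 51 1.6 [-0.25, 0.57, -0.02, 2.17, 0.03, 0.4, 1.28]
450 60 51 -1.6 [-0.53, 0.61, 0.35, 2.18, -0.5, 0.42, -1.35]
450 60 250 0 [-0.73, 0.25, 0.56, 2.03, -0.17, 0.9, -0.07]
450 100 51 0 [-0.56, 0.6, 0.27, 2.16, -0.38, 0.42, 0.03]
450 100 51 1.6 [-0.34, 0.58, -0.01, 2.15, 0.01, 0.41, 1.21]
450 100 51 -1.6 [-0.63, 0.62, 0.37, 2.17, -0.52, 0.44, -1.41]
450 100 250 0 [-0.77, 0.26, 0.52, 2.01, -0.16, 0.91, -0.17]
1770.5908 1758.5442 1768.4084
```

```bash
python3 - <<'E'
from h import *
import pickle
clamp()
movep([520,50,400],down(0))
c=camera("wrist"); pickle.dump(c,open("w1.pkl","wb")); cv2.imwrite("pics/w1.png",c["image"])
print(np.round(c["cam_to_world"],3).tolist(),c["fx"],c["cx"],c["cy"]); s=read_state();print(s["time"],s["eef_pos"],s["qpos"],s["finger_gap"])
E
```

```text
[[1.0, -0.001, 0.0, 519.671], [0.001, 0.947, 0.323, 134.188], [-0.0, -0.323, 0.947, 543.452], [0.0, 0.0, 0.0, 1.0]] 365.6075581162106 314.20192275064363 238.14083939026838
3.3667 [520.00222496  50.8475227  399.75884394] [-0.71797002  0.2473973   0.64510975  1.64364864 -0.1531985   1.3022041
 -0.04509697] 0.30642120385685084
```

View pics/w1.png

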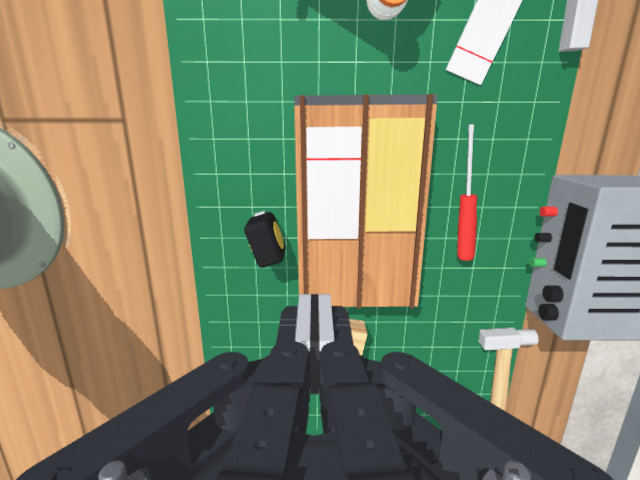

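The wrist view shows the whole ledge. The nosing's outer edge is at row ~96, the red line at (333,159), and the blank's rear edge at row ~240 in the left lane (columns 306–360). The closed fingertips are at (314,297). I'll get subpixel values from this image.

```bash
cat >> h.py <<'E'
def prof(c,u,z,sgn_rows,ch):
    pass
def measure(c, ulo=312, uhi=356, rows=(85,300), out=True):
    """line fits (v = a*u+b) in the wrist picture: red line, outer nosing edge, rear end of the blank"""
    im=cv2.GaussianBlur(c["image"],(0,0),.7).astype(float); B,G,R=im[...,0],im[...,1],im[...,2]
    U=np.arange(ulo,uhi); r0,r1=rows
    red=np.clip(R-(B+G)/2-60,0,None)*((R>150)&(G<170)&(B>0.6*G)); 
    grn=G-R                                  # mat strongly green, nosing grey
    res={}
    L=[];E=[];K=[]
    for u in U:
        w=red[r0:r1,u].copy(); p=w.argmax(); q=np.arange(max(p-4,0),p+5); L.append(r0+(w[q]*q).sum()/max(w[q].sum(),1e-9))
        g=grn[r0-25:r0+60,u]; k=np.where((g[:-1]>20)&(g[1:]<=20))[0]
        E.append(r0-25+k[0]+(g[k[0]]-20)/(g[k[0]]-g[k[0]+1]) if len(k) else np.nan)
        b=B[:,u]; v=int(L[-1])+15
        while v<460 and b[v]>120: v+=1
        K.append(v-1+(b[v-1]-120)/(b[v-1]-b[v]))
    for n,v,z in(("line",L,56),("edge",E,50),("rear",K,56)):
        v=np.array(v); ok=abs(v-np.nanmedian(v))<4
        P=ray(c,np.c_[U[ok],v[ok]],z); f=np.polyfit(P[:,0],P[:,1],1); r=P[:,1]-np.polyval(f,P[:,0])
        res[n]=f
        if out: print(n,"row",np.nanmedian(v).round(2),"slope",f[0].round(4),"y@mid",np.polyval(f,P[:,0].mean()).round(2),"x",P[[0,-1],0].round(1),"sd",r.std().round(2),ok.sum())
    return res
E
sed -i '/^def prof/,/^    pass/d' h.py
python3 - <<'E'
from h import *
import pickle
c=pickle.load(open("w1.pkl","rb")); measure(c)
# sides of the blank at three rows
B=c["image"][...,0].astype(float)
for v in (140,180,220):
    k=np.where(B[v,290:370]>150)[0]+290; print(v,k[0],k[-1],ray(c,[[k[0]-.5,v],[k[-1]+.5,v]],56).round(1).tolist())
print(B[225:250,333])
E
```

```text
line row 158.54 slope 0.0049 y@mid 78.28 x [516.6 573. ] sd 0.03 44
edge row 95.58 slope 0.0083 y@mid 155.65 x [516.7 570.8] sd 0.08 44
rear row 238.93 slope 0.0157 y@mid -33.35 x [516.5 577.1] sd 0.21 44
140 306 360 [[508.3, 101.8], [579.3, 101.8]]
180 307 359 [[509.2, 50.1], [580.1, 50.1]]
220 308 358 [[510.3, -5.5], [580.9, -5.4]]
[248. 248. 247. 248. 248. 248. 248. 248. 248. 248. 248. 248. 248. 226.
  77.  93. 110. 112. 114. 114. 112. 114. 112. 113. 113.]
```

```bash
python3 - <<'E'
from h import *
import pickle
a=0.015; R=down(a)
movep([546,-68,120],R)
movel([546,-68,60],max_speed=100)
hit=movel([546,-68,46],max_speed=15,guard=4)
s=read_state(); z=s["eef_pos"][2]; print("touch",hit,s["eef_pos"],s["ft_force"],s["time"])
E
```

```text
touch True [545.97897684 -67.98947426  50.09722089] [-1.29251917  0.23448572  8.04588848] 5.95
```

```bash
python3 - <<'E'
from h import *
import pickle
e=np.array([-0.015,1.0])
def at(d): return [546+e[0]*d,-68+d,52.0]
movel(at(0),max_speed=30); print(read_state()["ft_force"].round(2))
print("contact",movel(at(40),max_speed=20,guard=1.2)); s=read_state();print(s["eef_pos"].round(2),s["ft_force"].round(2),s["time"])
y=s["eef_pos"][1]; d=y+68+62
movel(at(d),max_speed=40); wait(.3)
s=read_state();print(s["eef_pos"].round(2),s["ft_force"].round(2),s["time"])
c=camera("wrist"); pickle.dump(c,open("w2.pkl","wb")); cv2.imwrite("pics/w2.png",c["image"]); print(c["cam_to_world"][:3,3])
E
```

```text
[ 0.32 -0.41 -0.36]
contact False
[545.41 -28.01  52.01] [ 0.2  -1.08 -0.62] 8.35
[544.46  33.95  51.99] [ 0.38 -0.64 -1.07] 10.35
[543.10114421 117.13425005 195.76892361]
```

View pics/w2.png

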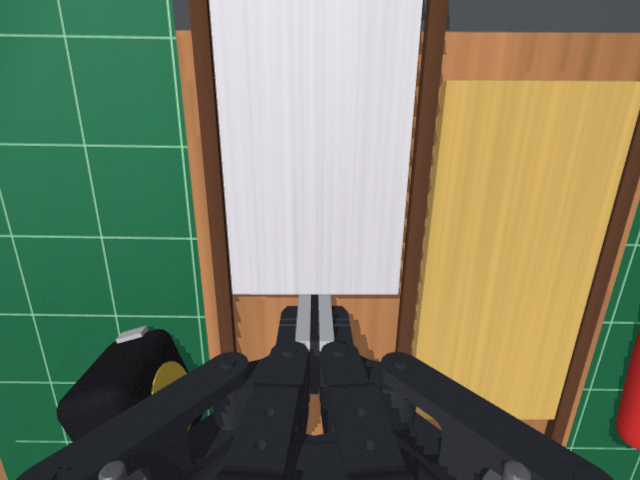

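The blank is straight in its lane and the fingers touch its rear edge (row 295). The line and the ledge edge are out of view, so I'll back off and lift to see both.

```bash
python3 - <<'E'
from h import *
import pickle
c=pickle.load(open("w2.pkl","rb")); print("rear w2",ray(c,[[260,295],[370,295]],56))
s=read_state(); p=s["eef_pos"]
movel([p[0],p[1]-6,p[2]],max_speed=60); movel([p[0],p[1]-6,110],max_speed=120)
movep([544,95,200],down(0.015)); wait(.3)
c=camera("wrist"); pickle.dump(c,open("w3.pkl","wb")); cv2.imwrite("pics/w3.png",c["image"]); print(c["cam_to_world"][:3,3],read_state()["time"])
E
```

```text
rear w2 [[520.91327678  43.57053641]
 [567.82065063  44.23469428]]
[542.56538134 177.51953959 343.0303058 ] 12.1583
```

View pics/w3.png

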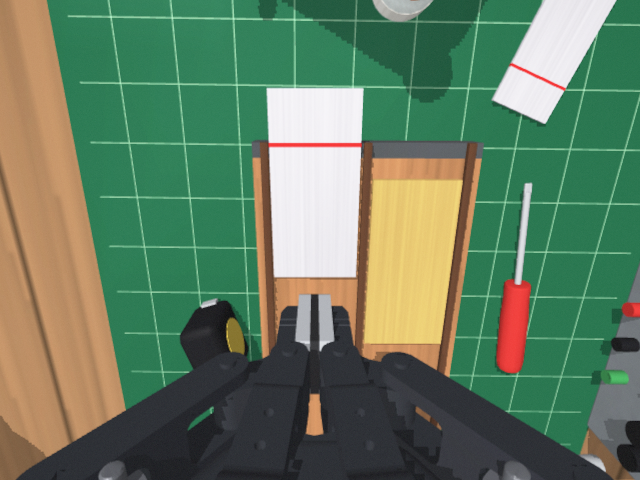

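The red line (315,145) is already almost level with the nosing edge (row ~143). The camera is past the edge here, so the nosing's outer face may be in view. I'll retake from inboard for an unbiased reading.

```bash
cat >> h.py <<'E'
def gap(c,zl=56,ze=50):
    im=c["image"].astype(float);B,G,R=im[...,0],im[...,1],im[...,2]
    hsv=cv2.cvtColor(c["image"],cv2.COLOR_BGR2HSV)
    # red line in the ledge's area: near x 510..580, y 120..180
    vv,uu=np.mgrid[0:480,0:640]; P=ray(c,np.c_[uu.ravel(),vv.ravel()],50); X=P[:,0].reshape(480,640);Y=P[:,1].reshape(480,640)
    w=np.clip(R-np.maximum(G,B)-20,0,None)*((X>515)&(X<575)&(Y>125)&(Y<180))*(abs(G-B)<60)
    us,vs=[],[]
    for u in np.where(w.sum(0)>100)[0]:
        us.append(u);vs.append((w[:,u]*np.arange(480)).sum()/w[:,u].sum())
    L=ray(c,np.c_[us,vs],zl); fl=np.polyfit(L[:,0],L[:,1],1)
    g=cv2.GaussianBlur(G-R,(0,0),.6); E=[]
    for u in range(640):
        rows=np.where((X[:,u]>592)&(X[:,u]<655)&(Y[:,u]>135)&(Y[:,u]<180))[0]
        for v in rows[:-1]:
            if g[v,u]>25>=g[v+1,u]: E.append((u,v+(g[v,u]-25)/(g[v,u]-g[v+1,u]))); break
    E=np.array(E); Q=ray(c,E,ze); k=abs(Q[:,1]-np.median(Q[:,1]))<2; Q=Q[k]; fe=np.polyfit(Q[:,0],Q[:,1],1)
    print("line",np.polyval(fl,545).round(2),fl[0].round(4),len(us),"edge lane",np.polyval(fe,545).round(2),"edge@625",np.polyval(fe,625).round(2),fe[0].round(4),len(Q),"-> short by",(np.polyval(fe,545)-np.polyval(fl,545)).round(2))
E
python3 - <<'E'
from h import *
import pickle
gap(pickle.load(open("w3.pkl","rb")))
movep([544,55,200],down(0.015)); wait(.3)
c=camera("wrist"); pickle.dump(c,open("w4.pkl","wb")); print(c["cam_to_world"][:3,3],read_state()["time"])
gap(c); cv2.imwrite("pics/w4.png",cv2.resize(c["image"][20:170,230:490],None,fx=3,fy=3,interpolation=cv2.INTER_NEAREST))
E
```

```text
line 155.0 0.0126 77 edge lane 157.61 edge@625 158.53 0.0115 82 -> short by 2.6
[542.45217723 138.78099597 343.66797589] 12.7917
line 155.22 0.0145 81 edge lane 156.21 edge@625 157.05 0.0105 84 -> short by 0.99
```

View pics/w4.png

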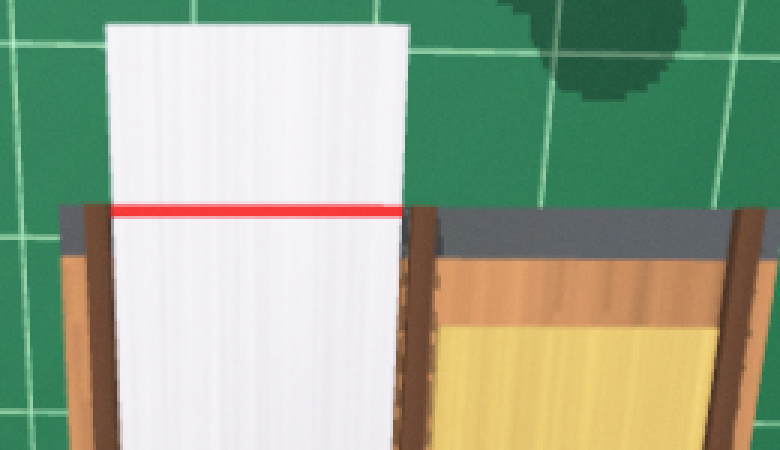

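The crop shows the line (crop row ~211) just inboard of the nosing's outer edge (~207), about 1 mm short. I'll take one more reading with the camera right above the edge, push about 1 mm from the known contact position, and re-measure.

```bash
cat > push.py <<'E'
from h import *
import pickle,sys
def look(n):
    for y in (64,72):
        movep([544,y,200],down(0.015)); wait(.3); c=camera("wrist"); print(y,c["cam_to_world"][1,3].round(1),end=" "); gap(c)
    pickle.dump(c,open(n+".pkl","wb")); cv2.imwrite(f"pics/{n}.png",cv2.resize(c["image"][40:190,230:490],None,fx=3,fy=3,interpolation=cv2.INTER_NEAREST))
if __name__=="__main__":
    yt=float(sys.argv[1])
    movep([544.6,24,110],down(0.015)); movel([544.6,24,52],max_speed=100); wait(.1)
    movel([544.45,yt-3,52],max_speed=40); movel([544.45,yt,52],max_speed=6); wait(.2)
    s=read_state(); print("push end",s["eef_pos"].round(2),s["ft_force"].round(2))
    movel([544.6,yt-8,52],max_speed=40); movel([544.6,yt-8,110],max_speed=120)
    look(sys.argv[2]); print(read_state()["time"])
E
python3 -c "
from push import *
look('w5'); print(read_state()['time'])"
python3 push.py 34.95 w6
```

```text
64 147.0 line 155.17 0.0125 80 edge lane 156.44 edge@625 157.02 0.0073 83 -> short by 1.27
72 155.1 line 155.1 0.0136 79 edge lane 156.16 edge@625 156.97 0.0101 83 -> short by 1.06
13.9917
push end [544.46  34.9   52.  ] [ 0.78 -1.31 -0.48]
64 146.8 line 156.04 0.013 80 edge lane 156.24 edge@625 157.0 0.0096 84 -> short by 0.19
72 155.1 line 156.01 0.0136 79 edge lane 156.14 edge@625 156.97 0.0104 83 -> short by 0.13
18.925
```

View pics/w6.png

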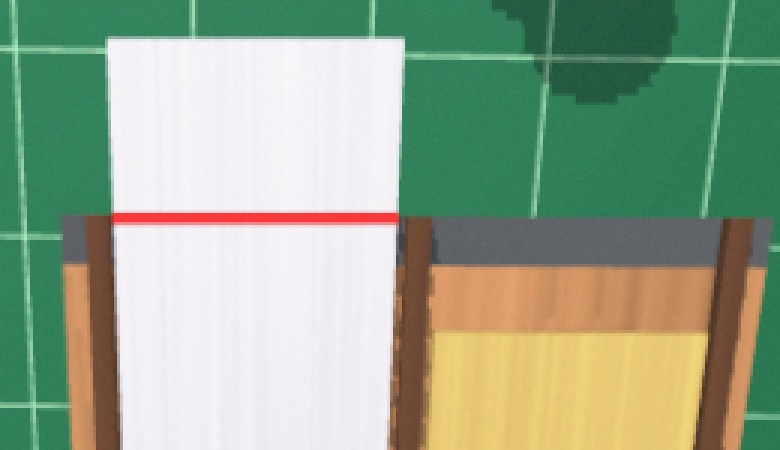

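The line (crop row ~218) now lies on the nosing's outer edge (~216–218), with about 0.1–0.2 mm left. That's within measurement error, and the arm is clear at z = 200, so I'm handing it in.

```bash
python3 -c "
from workcell import *
print(read_state()['ft_force'].round(2)); finish_job()"
```

```text
[0.44 0.74 0.28]
the job is handed in; nothing more can be done
```

The aluminium blank now overhangs the open end with its red bend line over the ledge's edge, and the job is handed in at about 19 s of the 40 s allowed. I pushed it there with the closed fingertips in two strokes, a long one and a roughly 1 mm correction, without pinching or lifting it.

- **Final position:** two wrist views from almost directly above the edge put the line 0.13 and 0.19 mm short of it. I judged that to be within measurement error. The line runs parallel to the edge to within about 0.004 rad, and the blank looks flat in its lane.
- **Other objects:** the brass blank looked unmoved in the last picture, and nothing should have touched the bystanders. I did not measure their positions before and after. At hand-in the arm was clear at z = 200 mm.
- **Checks that disagreed:**
  - **Contact check:** the 1.2 N guard meant to sense first contact never tripped. The first stroke therefore went about 16 mm further than planned and happened to end about 1 mm short of the edge.
  - **Discarded view:** a view from beyond the edge read 2.6 mm short at that point. I discarded it because the nosing's outer face can show from there; the three views from inboard or overhead gave 1.0–1.3 mm.

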